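# Draw the file from the tool stand and offer it up over the sawn bar

## Robot

A 7-joint arm with a two-finger parallel gripper is mounted at the origin on the work surface. World frame = base frame: x ahead of the robot, y to its left, z up, the work surface at z = 0. Lengths are in m, angles in rad, forces in N, time in s.
With the tool pointing down it reaches from about 0.425 to 0.825 m from the base axis. Payload 3.6 kg.
Tool frame: the origin (TCP) lies at the very end of the fingers, on their centre line; the grasp point (between the pads) lies 19 mm behind it; z points along the fingers, y is the line along which they close (so a half turn about z gives the same grasp; the last joint's range is limited). The gripper opens to 85 mm and grips with 20 to 120 N. Pads are 22 mm wide; open, the fingers measure 114 mm over their backs; the gripper's body (76 mm by 85 mm) begins 54 mm behind the grasp point. The pads swing forward as they close: fully open they stand 13 mm farther back than shut.
Start: joints at [1.296, 0.615, -0.013, 1.423, 0.008, 1.103, -0.04], TCP at [0.159, -0.63, 0.231] pointing down, gripper open.
Joint ranges: [-3.12, 3.12], [-0.3, 2.06], [-1.34, 1.32], [0.26, 2.42], [-1.36, 4.5], [0.01, 1.98], [-2.84, 2.84]. Speed limits (rad/s): [2.79, 2.79, 3.14, 3.14, 3.14, 3.14, 3.14].

## Interface

Orientations are given as a rotation vector (axis times angle).
In Python, from cell import r gives the robot as it stands.
- The arm moves only by the tool step_arm, never from a script. Its argument "deltas" is a list of rows, each a list of 3 entries, a list of its own where there are three numbers: the opening in per cent of the stroke, from 0 (shut) to 100 (fully open), then the shift along the tool's x, y, z in mm, then the turn, a rotation vector about the tool's x, y, z in rad. In form: [[grip, [dx, dy, dz], [wx, wy, wz]], ...]. A call has 1 to 10 rows; each row is the pose to reach, as a shift and turn from the pose commanded when the call began, along the tool's axes at that moment; what a row does not reach only later rows make up. A row lasts 1/8 s, in which the tool goes at most 62.5 mm and 10.7 degrees, less where a joint would pass 70% of its speed; a pose out of reach is approached as far as the arm can. A call with a gripper value outside its range is refused whole. The fingers move at their own pace and stop on an object; "newtons" is the grip in N (left out, the last holds). Time passes only in rows, so rows that repeat a pose let the fingers close. It gives the time, the measured TCP pose, the force, the opening and the grip force at its end, in the units of the state.
- r.sense(): the state, without advancing time (a new reading comes with each control period).
- r.camera(name): name is "scene" or "top" or "wrist"; returns the picture (384x512x3 uint8, blue, green, red); there is no depth.
- r.calibration(name): a dict with "fx", "fy", "cx", "cy" (pixels), "rvec" (rotation vector, rad) and "tvec" (3), from world to camera coordinates, as OpenCV has them; the wrist camera has in their place "tool_from_camera" (4x4, takes a point from camera to tool coordinates, whose origin is the TCP and whose axes are the flange's). Camera axes: x right, y down, z forward; pixel columns grow to the right and rows downward; lengths in m; the calibration is good to about 2 mm. A picture is of the moment at which its call begins: read the wrist's pose just before it. calibration takes no time and is no camera call.
- r.finish_job(): hands the job in; it is judged then, once.
The state is a dict: "time": time; "q": joint angles; "dq": joint speeds; "joint_efforts": joint torques, N m; "eef_pos": TCP position; "eef_rot": TCP orientation; "contact_force": force on the tool from outside, world axes, zero at the start; "ft_torque": the same for the moment, N m; "opening": opening from 0.0 (shut) to 1.0 (fully open); "grip_force": force on a finger pad.
Only numpy, scipy, OpenCV 4.12 (cv2) and the standard library are available. Lean on these libraries where they do the work, as an engineer would, in place of code of your own. Each camera call takes 0.05 s, during which the arm holds its last target. There are 200 camera calls.

## Task

Draw the flat file (the tool with the longest handle) out of the leaning tool stand and hold it about 10 cm above the sawn near end of the clamped bar: blade level, flat side down, square across the bar, mid-blade over the bar's end. Do not touch the bar with it or disturb anything else, and finish still holding the file steady in the air.

Things in the scene. Friction and masses are not known exactly. Their poses are not given: they have to be found in the camera images.
- file: Flat file, 0.17 kg. Origin at the shoulder between handle and blade; +z along the handle, -z along the blade. Handle: pale wood, rectangular, 110 long, 24 wide in x, 28 in y: grip it across x. Blade: steel, 130 long, 20 wide in x, 5 thick, broad flat sides facing +y and -y. Centre of mass at z = -22. Starts in any one slot of the stand, handle leaning 35 degrees towards the stand's +y.
- file_grip (a point): On the handle's axis, 40 mm up from the shoulder (file z = 40). The shoulder rests on the stand's upper plate at the start.
- file_mid (a point): Middle of the file's blade, 65 mm down from the shoulder (file z = -65).
- file_tip (a point): The blade's end, 130 mm down from the shoulder (file z = -130). The blade slides out of its slot along the file's own +z with 2 mm play each side; after 130 mm it is clear of the plate.
- stand: Fixed wooden stand, 274 long in x, 150 in y. Origin on the bench under its base; z up, x along the row of slots, y the way the handles lean. Two plates tilted 35 degrees between two cheeks, each with three slots, 23 x 9, at x = -75, 0, 75; mouths of the upper ones at y = 40, z = 125; highest edge z = 142. Holds the file and two chisels, order varies.
- chisel_a: Wood chisel standing in another slot of the stand, in the same attitude as the file: round handle only 62 long and 33 thick at most with a flat steel cap, blade 95 long, 20 x 5. Origin at the shoulder, +z along the handle. Leave it.
- chisel_b: A second chisel like chisel_a in the remaining slot. Leave it.
- bar: Fixed dull-pink plastic bar, 300 long in x, 40 wide in y, 18 thick, on two battens, its top 38 above the bench; a blue clamp (115 high, x 230 to 350) holds its far end. Origin on the bench under the middle of the free, sawn near end, which points roughly at the robot; +x along the bar to the clamp, +y to its left, z up.
- bar_end (a point): Centre of the bar's top face 10 mm in from its sawn near end, 38 above the bench: the middle of the file's blade belongs above this point.
- offcut: Pink plastic offcut, 75 x 40 x 18, lying left of the bar's near end. Leave it.
- sanding_block: Wood and cork sanding block, 100 x 60 x 35. Leave it.
- screwdriver: Screwdriver with an amber handle, lying on the bench. Leave it.
- screw_jar: Small lidded jar, 64 diameter, 75 high. Leave it.
Mind the look-alikes: they are no part of the job. What is shaped like the file but yellow is not meant.

How it is judged:
By the outcome, as a careful person would: the job done as asked, in the order asked, and still so for the second after the job is handed in, while the arm keeps its last pose, push and grip.
It also fails if it takes over 32 s, if anything falls off the work surface, if the arm or the gripper's body presses on something with over 40 N, if the wrist force passes 120 N, or if a joint passes its speed limit or range.

## Working session

There is one attempt and no reset: what is moved stays moved. The work goes in short steps, Python scripts to look and compute and a tool call to move; the robot and the scene stay as the last step left them, time stands still between calls to the robot, and variables do not carry over. Pictures are saved under pics/ and viewed, at most 10 in all, crops included, and the job is handed in when it is done.

Besides the shell and the picture viewer there is one more tool, called after "Request:" by a JSON object that holds its "method" and its "body". step_arm: Moves the arm, as the interface text tells. Its arguments: {"type":"object","properties":{"deltas":{"type":"array","items":{"type":"array"}},"newtons":{"type":"number"}},"required":["deltas"]}

```bash
mkdir -p pics; ls; python3 - <<'E'
from cell import r
import cv2,numpy as np
s=r.sense();print(s['time'],s['q'],s['eef_pos'],s['eef_rot'],s['opening'])
a=r.camera('scene');b=r.camera('top')
cv2.imwrite('pics/scene0.png',a);cv2.imwrite('pics/top0.png',b)
for n in('scene','top','wrist'):print(n,r.calibration(n))
E
```

```text
pics
0.0 [ 1.29653495  0.61589499 -0.01265115  1.42494089  0.00808282  1.10340328
 -0.04042016] [ 0.15924092 -0.62938235  0.23013986] [-3.11494709e+00 -3.87974432e-01  5.08584604e-04] 0.9965734149350451
scene {'fx': 438.8568295900092, 'fy': 438.8568295900092, 'cx': 249.68552303803332, 'cy': 189.71914024813958, 'rvec': array([ 1.89396779,  1.91837591, -0.53287618]), 'tvec': array([ 0.05796914, -0.29970423,  1.59123647])}
top {'fx': 462.1293388084792, 'fy': 462.1293388084792, 'cx': 257.0976542242002, 'cy': 199.64106435827114, 'rvec': array([ 2.1524301 , -2.1102356 ,  0.19382164]), 'tvec': array([-0.07811428,  0.44457919,  1.35878729])}
wrist {'fx': 294.41403530941824, 'fy': 294.41403530941824, 'cx': 252.35893566943034, 'cy': 192.97986416636877, 'tool_from_camera': array([[ 1.00179992e-03, -9.51992296e-01, -3.06120343e-01,
         7.86632134e-02],
       [ 9.99999379e-01,  1.10335363e-03, -1.58711627e-04,
        -2.77021989e-04],
       [ 4.88851238e-04, -3.06119994e-01,  9.51992810e-01,
        -1.43507958e-01],
       [ 0.00000000e+00,  0.00000000e+00,  0.00000000e+00,
         1.00000000e+00]])}
```

View pics/scene0.png

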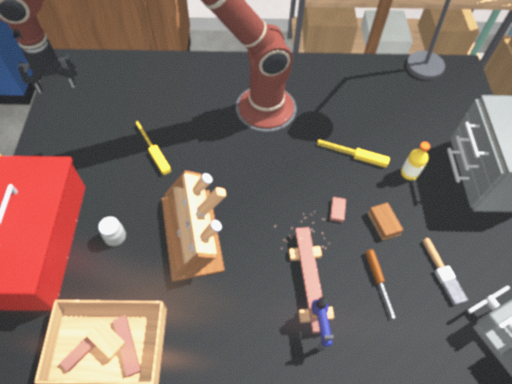

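View pics/top0.png

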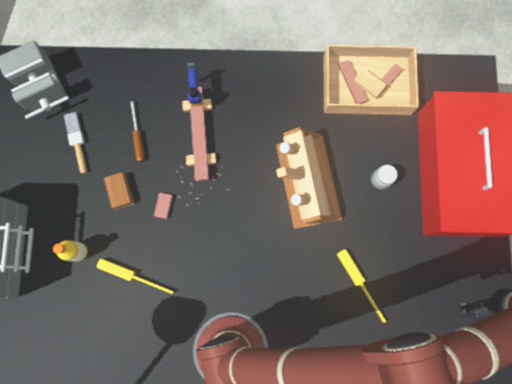

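The scene view shows the stand at about (195,225) with three handles. The two at (205,180) and (212,228) have grey caps and look like chisels; the middle one at (212,200) is longer and plain wood, so it fits the file. The yellow look-alikes at (153,150) and (355,153) are not meant. The bar's near end is at (303,230) in scene and (201,178) in top. I'll confirm with an enlarged crop.

```bash
python3 - <<'E'
import cv2,numpy as np
a=cv2.imread('pics/scene0.png')[160:290,150:240];b=cv2.imread('pics/top0.png')[115:235,265:350]
a=cv2.resize(a,None,fx=4.4,fy=4.4,interpolation=2);b=cv2.resize(b,None,fx=4.4,fy=4.4,interpolation=2)
o=np.zeros((600,800,3),np.uint8);o[:572,:396]=a;o[:528,400:774]=b
cv2.imwrite('pics/crop0.png',o)
E
```

```text
(no output)
```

View pics/crop0.png

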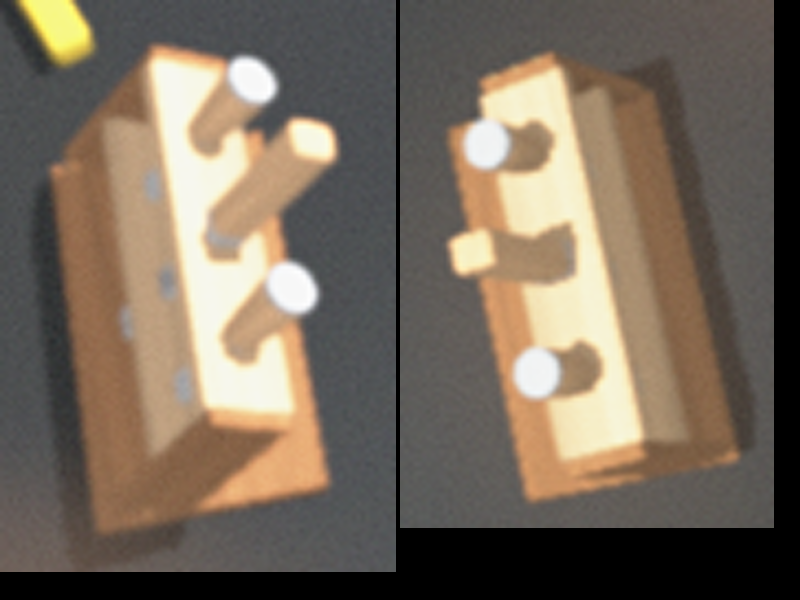

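The crop confirms it: the middle tool has a long square-section wooden handle without a steel cap and the blade's steel showing at the shoulder, so it is the file. Its neighbours are round with steel caps, the chisels. Next I measure the handle end and the caps in both views, and the bar.

```bash
cat > h.py <<'E'
import cv2,numpy as np
from scipy.optimize import least_squares
from scipy.spatial.transform import Rotation as Rn
from cell import r
C={n:r.calibration(n) for n in('scene','top')}
def K(c): return np.array([[c['fx'],0,c['cx']],[0,c['fy'],c['cy']],[0,0,1]])
def proj(c,P): return cv2.projectPoints(np.float64(P).reshape(-1,3),c['rvec'],c['tvec'],K(c),None)[0].reshape(-1,2)
def ray(c,uv):
    R=cv2.Rodrigues(c['rvec'])[0]; d=R.T@np.linalg.inv(K(c))@np.array([*uv,1.]); return -R.T@c['tvec'],d
def plane(c,uv,z): o,d=ray(c,uv); return o+d*(z-o[2])/d[2]
def tri(uvs): # dict name->uv
    A=[];b=[]
    for c,uv in uvs:
        o,d=ray(c,uv); d/=np.linalg.norm(d);M=np.eye(3)-np.outer(d,d);A.append(M);b.append(M@o)
    P=np.linalg.lstsq(np.vstack(A),np.hstack(b),rcond=None)[0]
    return P,[round(float(np.linalg.norm(M@P-m))*1e3,1) for M,m in zip(A,b)]
def wcam(s):
    T=r.calibration('wrist'); W=np.eye(4);W[:3,:3]=Rn.from_rotvec(s['eef_rot']).as_matrix();W[:3,3]=s['eef_pos']
    I=np.linalg.inv(W@T['tool_from_camera']); return dict(T,rvec=cv2.Rodrigues(I[:3,:3])[0].ravel(),tvec=I[:3,3])
E
python3 - <<'E'
from h import *
im={n:cv2.imread(f'pics/{n}0.png') for n in('scene','top')}
def caps(n,seeds):
    g=im[n].astype(int);m=((g.min(2)>150)&(g.max(2)-g.min(2)<35)).astype(np.uint8)
    k,_,st,ce=cv2.connectedComponentsWithStats(m)
    return [ce[i].round(1) for i in [1+np.argmin(np.hypot(*(ce[1:]-s).T)) for s in seeds]]
cs=caps('scene',[(207.1,177.8),(216.2,225.1)]);ct=caps('top',[(296.1-.4,199.4),(284.4,147.3)])
# scene: upper cap is nearer the robot -> x=-75
print(cs,ct)
he=[(220.7,191.6),(281.0,171.9)]
obs=[(np.array([0,.1031,.2151]),he[0],he[1]),(np.array([-.075,.0756,.1758]),cs[0],ct[0]),(np.array([.075,.0756,.1758]),cs[1],ct[1])]
for P,a,b in obs: print(*tri([(C['scene'],a),(C['top'],b)]))
def res(p):
    R=Rn.from_euler('z',p[2]).as_matrix();o=[]
    for P,a,b in obs:
        W=R@P+[p[0],p[1],0]; o+=[proj(C['scene'],W)[0]-a,proj(C['top'],W)[0]-b]
    return np.ravel(o)
f=least_squares(res,[.55,-.25,0]);print('stand',f.x,f.fun.round(1))
for n in im:
    hsv=cv2.cvtColor(im[n],cv2.COLOR_BGR2HSV);h,s,v=cv2.split(hsv)
    m=(((h<8)|(h>172))&(s>50)&(s<150)&(v>90)).astype(np.uint8)
    k,_,st,ce=cv2.connectedComponentsWithStats(m)
    L=_
    for i in range(1,k):
        if st[i,4]>100: print(n,ce[i].round(1),st[i], [plane(C[n],q,.038)[:2].round(4).tolist() for q in cv2.boxPoints(cv2.minAreaRect(cv2.findContours((L==i).astype(np.uint8),0,2)[0][0]))] if 200<st[i,4]<1500 else '')
E
```

```text
[array([206.7, 178. ]), array([215.7, 225.1])] [array([295.9, 199.3]), array([284.5, 147.2])]
[ 0.49166351 -0.13131672  0.2134406 ] [0.2, 0.2]
[ 0.42493081 -0.17486636  0.1754339 ] [0.2, 0.2]
[ 0.57134577 -0.1424126   0.17656642] [0.2, 0.2]
stand [ 0.51436361 -0.23226892  0.2178281 ] [-0.1 -0.2  0.2 -0.3  0.1 -0.1 -0.   0.   0.2  0.1 -0.   0.1]
scene [29.3 24.2] [  9   0  35  45 625] [[-0.5337, -1.0759], [-0.5511, -0.9412], [-0.2791, -0.8601], [-0.2644, -0.9849]]
scene [240.6  20. ] [ 212    0   52   45 1377] [[-0.4985, -0.2221], [-0.6406, -0.1312], [-0.3907, 0.0153], [-0.2673, -0.0749]]
scene [267.   84.5] [ 238   24   56  104 3122] 
scene [ 73.7 248.8] [ 58 162  29 137 505] [[0.7255, -0.5661], [0.2812, -0.6261], [0.2901, -0.545], [0.7318, -0.4985]]
scene [  7.7 199.3] [  0 183  19  43 103] 
scene [337.7 209. ] [330 196  17  27 355] [[0.4806, 0.1817], [0.394, 0.1986], [0.4001, 0.2447], [0.4863, 0.2262]]
scene [308.1 265.5] [ 295  227   28   87 1170] [[0.5055, 0.076], [0.4954, 0.1259], [0.751, 0.1486], [0.759, 0.1036]]
scene [123.4 330.3] [114 316  20  33 310] [[0.7794, -0.4104], [0.
[... 550 characters left out ...]
 106   19   75 1051] [[0.7387, 0.1499], [0.7431, 0.1039], [0.505, 0.0789], [0.5009, 0.1236]]
top [486.3 158.2] [478 126  15  65 167] 
top [162.7 205.2] [154 192  19  27 372] [[0.3896, 0.2441], [0.4678, 0.2295], [0.4578, 0.1861], [0.3798, 0.2012]]
top [501.1 338.7] [479 314  33  57 923] [[0.0818, -0.7177], [0.1255, -0.8141], [0.0092, -0.861], [-0.0331, -0.7657]]
top [222.9 348.1] [ 196  316   69   68 2177] 
top [471.6 357.3] [ 446  333   46   51 1421] [[0.0443, -0.618], [0.0818, -0.7231], [-0.0427, -0.7614], [-0.079, -0.6578]]
top [370.6 366.4] [ 283  339  174   45 5817] 
top [255.7 366.7] [ 232  350   51   34 1466] [[-0.0818, -0.0084], [0.0078, -0.0059], [0.0104, -0.149], [-0.0793, -0.1499]]
```

```bash
cat >> h.py <<'E'
SX,SY,SYAW=.51436,-.23227,.21783
RS=Rn.from_euler('z',SYAW).as_matrix(); s35,c35=np.sin(np.radians(35)),np.cos(np.radians(35))
RF=RS@np.column_stack([[1,0,0],[0,c35,-s35],[0,s35,c35]]); PF=RS@[0,.04,.125]+[SX,SY,0]
AL=np.radians(27)
def toolR(RF,a=AL): return np.column_stack([np.cos(a)*RF[:,2]+np.sin(a)*RF[:,1],RF[:,0],np.cos(a)*RF[:,1]-np.sin(a)*RF[:,2]])
def tcp(RF,PF,zg,back=0,a=AL): R=toolR(RF,a); return PF+RF[:,2]*zg+R[:,2]*(.019-back),R
def delta(p,R,s=None):
    s=s or r.sense(); R0=Rn.from_rotvec(s['eef_rot']).as_matrix()
    w=Rn.from_matrix(R0.T@R).as_rotvec()
    print('d mm',(R0.T@(p-s['eef_pos'])*1e3).round(1),'w',w.round(4),'deg',np.degrees(np.linalg.norm(w)).round(1))
E
python3 - <<'E'
from h import *
print('shoulder',PF); 
for b in(0,.12):print(b,tcp(RF,PF,.045,b)[0])
print(tcp(RF,PF,.045)[1].round(3))
delta(*tcp(RF,PF,.045,.12))
for n in C: print(n,ray(C[n],(0,0))[0])
o=np.zeros((600,800,3),np.uint8)
a=cv2.imread('pics/scene0.png')[215:340,280:340];b=cv2.imread('pics/top0.png')[85:190,180:225]
a=cv2.resize(a,None,fx=4.8,fy=4.8,interpolation=2);b=cv2.resize(b,None,fx=5.6,fy=5.6,interpolation=2)
o[:a.shape[0],:a.shape[1]]=a;o[:b.shape[0],400:400+b.shape[1]]=b
cv2.imwrite('pics/crop1.png',o)
E
```

```text
shoulder [ 0.50571554 -0.19321525  0.125     ]
0 [ 0.4982098  -0.15930509  0.14508584]
0.12 [ 0.51038478 -0.21431037  0.25103955]
[[-0.191  0.976 -0.101]
 [ 0.862  0.216  0.458]
 [ 0.469  0.    -0.883]]
d mm [ 442.2 -316.4  -20.1] w [ 0.3739  0.3855 -1.5077] deg 91.7
scene [ 1.09081481 -0.0600873   1.19654884]
top [ 0.20064641 -0.06471951  1.41619484]
```

View pics/crop1.png

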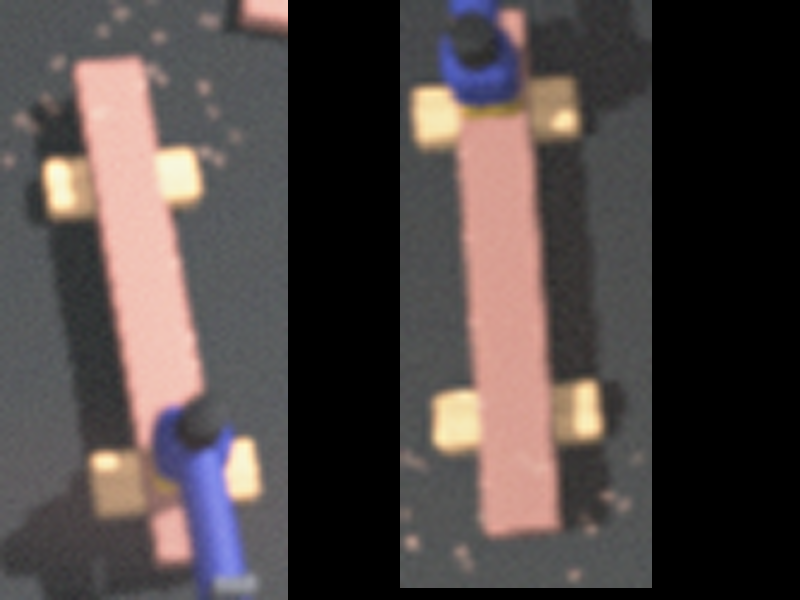

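The crop shows the bar's near end in scene at about (295.4,228.1) to (309.0,226.7), and in top at about (194.6,179.8) to (207.8,178.7). The scene camera looks from beyond the bar and sees the top face edge of that end cleanly. In both views the bar's +y edge is the clean one. I start moving, first up and across, then measure the bar precisely.

Request:
{"method": "step_arm", "body": {"deltas": [[59,[0,0,-60],[0,0,-0.15]],[59,[60,-40,-120],[0,0,-0.33]],[59,[115,-80,-150],[0.05,0.05,-0.5]],[59,[170,-120,-150],[0.1,0.1,-0.67]],[59,[225,-160,-150],[0.15,0.15,-0.85]],[59,[280,-200,-150],[0.2,0.2,-1.02]],[59,[335,-240,-150],[0.27,0.27,-1.18]],[59,[390,-280,-150],[0.33,0.33,-1.35]],[59,[442,-316,-150],[0.374,0.385,-1.507]],[59,[442,-316,-150],[0.374,0.385,-1.507]]]}}

```text
time: 1.35
eef_pos: [0.5087, -0.2181, 0.3794]
eef_rot: [-1.71, -2.126, -0.424]
contact_force: [0.2, 0.1, -0.3]
opening: 0.592
grip_force: 0.0
```

```bash
python3 - <<'E'
from h import *
s=r.sense();print(s['time'],s['q'].round(3),s['eef_pos'],s['opening']);print(Rn.from_rotvec(s['eef_rot']).as_matrix().round(3))
delta(*tcp(RF,PF,.045,.12),s)
for uv in[(295.4,228.1),(309.0,226.7)]:print('scene',plane(C['scene'],uv,.038))
for uv in[(194.6,179.8),(207.8,178.7)]:print('top',plane(C['top'],uv,.038),plane(C['top'],uv,.02))
for n in C:
    im=cv2.imread(f'pics/{n}0.png');h,sa,v=cv2.split(cv2.cvtColor(im,cv2.COLOR_BGR2HSV))
    m=(((h<8)|(h>172))&(sa>50)&(sa<150)&(v>90))
    rows=range(236,300) if n=='scene' else range(112,172)
    E=[];D=[]
    for y in rows:
        x0,x1=(285,335) if n=='scene' else(185,220)
        xs=np.flatnonzero(m[y,x0:x1])+x0
        if len(xs)<5: continue
        e=(xs.max()+.5,xs.min()-.5) if n=='scene' else(xs.min()-.5,xs.max()+.5)
        E.append(plane(C[n],(e[0],y),.038)[:2]);D.append(plane(C[n],(e[1],y),.038)[:2])
    for q,nm in((E,'+y'),(D,'-y')):
        q=np.array(q);d=np.polyfit(q[:,0],q[:,1],1);q=q[abs(np.polyval(d,q[:,0])-q[:,1])<.003];d=np.polyfit(q[:,0],q[:,1],1);print(n,nm,'yaw',np.arctan(d[0]),'y@.51',np.polyval(d,.51),len(q))
E
```

```text
1.35 [ 0.836  0.586 -0.544  1.227 -0.122  1.663  0.551] [ 0.50868089 -0.21814693  0.37939866] 0.5920275644121724
[[-0.188  0.977 -0.103]
 [ 0.863  0.215  0.458]
 [ 0.469 -0.002 -0.883]]
d mm [-57.3   2.8 114.9] w [-0.0015  0.0001 -0.0025] deg 0.2
scene [0.50708513 0.0812868  0.038     ]
scene [0.50186447 0.12170369 0.038     ]
top [0.50388008 0.12244647 0.038     ] [0.50784048 0.12489096 0.02      ]
top [0.50814694 0.08235664 0.038     ] [0.51216307 0.08427754 0.02      ]
scene +y yaw 0.11084443707694441 y@.51 0.12299770935774366 45
scene -y yaw 0.10255765869233521 y@.51 0.07817133846897781 61
top +y yaw 0.12584145493398433 y@.51 0.12202939838598964 54
top -y yaw 0.0978462135834157 y@.51 0.0809128050833533 60
```

Bar: near end centre about (0.505,0.102), yaw about 0.112 rad, width 40, which agrees with the given size. Now I go to the pre-grasp and check with the wrist camera.

Request:
{"method": "step_arm", "body": {"deltas": [[59,[-20,1,40],[0,0,0]],[59,[-40,2,80],[0,0,0]],[59,[-57,3,115],[0,0,0]],[59,[-57,3,115],[0,0,0]]]}}

```text
time: 1.85
eef_pos: [0.5077, -0.2143, 0.25]
eef_rot: [-1.707, -2.122, -0.42]
contact_force: [-0.2, -0.2, 0.8]
opening: 0.589
grip_force: 0.0
```

```bash
python3 - <<'E'
from h import *
s=r.sense();im=r.camera('wrist');c=wcam(s)
cv2.imwrite('pics/w_raw.png',im)
for z in(0,.045,.11):
    for dx in(-.012,.012):
        u=proj(c,PF+RF@[dx,-.014 if z else 0,z])[0];print(z,dx,u.round(1));cv2.circle(im,tuple(int(k) for k in u),3,(0,0,255),1)
cv2.imwrite('pics/w1.png',im)
print(s['time'],s['q'].round(3),s['contact_force'].round(1));delta(*tcp(RF,PF,.045),s)
E
```

```text
0 -0.012 [243.4 227. ]
0 0.012 [268. 227.]
0.045 -0.012 [241.6 206.3]
0.045 0.012 [270.3 206.2]
0.11 -0.012 [238.6 141.3]
0.11 0.012 [273.9 141.2]
1.85 [ 0.84   0.673 -0.528  1.446 -0.083  1.38   0.608] [-0.2 -0.2  0.8]
d mm [ -0.3   3.3 118.8] w [-0.006  -0.0024 -0.0036] deg 0.4
```

View pics/w1.png

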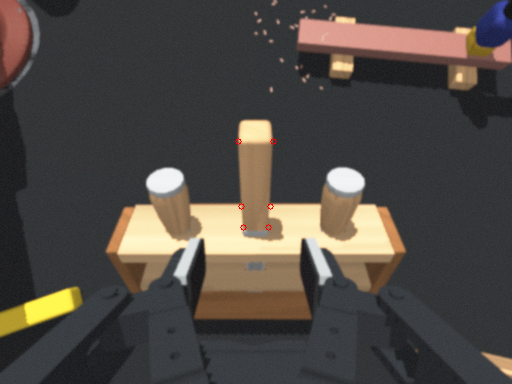

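The wrist view shows the handle at columns 239–272, matching the projected marks. The chisels are at (168,200) and (343,200) with ample clearance for the fingers at columns 190 and 315. I close in with a slow finish, then grip.

Request:
{"method": "step_arm", "body": {"deltas": [[59,[0,3,35],[0,0,0]],[59,[0,3,70],[0,0,0]],[59,[0,3,100],[-0.005,-0.002,-0.003]],[59,[0,3,119],[-0.005,-0.002,-0.003]],[59,[0,3,119],[-0.005,-0.002,-0.003]]]}}

```text
time: 2.52
eef_pos: [0.5013, -0.1594, 0.1489]
eef_rot: [-1.711, -2.135, -0.43]
contact_force: [-0.5, 0.4, 0.4]
opening: 0.59
grip_force: 0.0
```

```bash
python3 - <<'E'
from h import *
s=r.sense();print(s['time'],s['contact_force'].round(1));delta(*tcp(RF,PF,.045),s)
E
```

```text
2.525 [-0.5  0.4  0.4]
d mm [-1.1 -3.   3.7] w [0.0055 0.0046 0.0034] deg 0.5
```

Request:
{"method": "step_arm", "body": {"deltas": [[59,[0,-2,2],[0,0,0]],[59,[0,-2,2],[0,0,0]]]}}

```text
time: 2.78
eef_pos: [0.4992, -0.1602, 0.147]
eef_rot: [-1.714, -2.135, -0.429]
contact_force: [-0.6, -0.2, -0.1]
opening: 0.592
grip_force: 0.0
```

```bash
python3 - <<'E'
from h import *
for i in range(3):
    s=r.sense();print(s['time'],s['contact_force'].round(1));delta(*tcp(RF,PF,.045),s);im=r.camera('wrist')
c=wcam(s);cv2.imwrite('pics/w2.png',im)
E
```

```text
2.775 [-0.6 -0.2 -0.1]
d mm [ 0.  -0.8  2.2] w [0.0069 0.0063 0.002 ] deg 0.5
2.825 [ 0.  -0.2  0.5]
d mm [-0.  -0.8  2. ] w [0.0067 0.006  0.002 ] deg 0.5
2.875 [-0.2 -0.2 -0. ]
d mm [-0.1 -0.8  1.8] w [0.0065 0.0057 0.002 ] deg 0.5
```

View pics/w2.png

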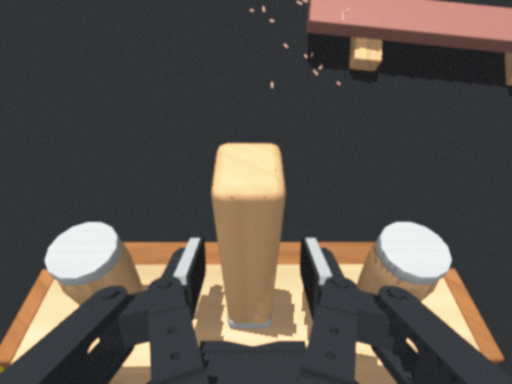

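The handle is centred (columns 217–282) between the fingers (190 and 315), and the neighbours are clear. Closing.

Request:
{"method": "step_arm", "body": {"deltas": [[35,[0,0,1],[0,0,0]],[10,[0,0,1],[0,0,0]],[10,[0,0,1],[0,0,0]],[10,[0,0,1],[0,0,0]],[10,[0,0,1],[0,0,0]]], "newtons": 80}}

```text
time: 3.55
eef_pos: [0.4983, -0.1589, 0.1453]
eef_rot: [-1.711, -2.134, -0.428]
contact_force: [-1.9, -1.2, 2.9]
opening: 0.268
grip_force: 78.1
```

```bash
python3 - <<'E'
from h import *
s=r.sense();print(s['time'],s['opening'],s['grip_force'],s['contact_force'].round(1),s['ft_torque'].round(2))
R=Rn.from_rotvec(s['eef_rot']).as_matrix();print('file z in tool',R.T@RF[:,2],'100mm along',(R.T@RF[:,2]*150).round(1))
delta(*tcp(RF,PF,.045),s)
E
```

```text
3.55 0.2684891617457338 78.12868237495422 [-1.9 -1.2  2.9] [-0.41  0.28  0.19]
file z in tool [ 0.88898028  0.00397249 -0.45792824] 100mm along [133.3   0.6 -68.7]
d mm [-0.4 -0.2 -0. ] w [0.0045 0.0044 0.0021] deg 0.4
```

Opening 0.268 (about 23 mm) fits the 24 mm handle. Now I draw it out along the file's axis.

Request:
{"method": "step_arm", "body": {"deltas": [[10,[13,0,-7],[0,0,0]],[10,[31,0,-16],[0,0,0]],[10,[49,0,-25],[0,0,0]],[10,[67,0,-34],[0,0,0]],[10,[85,0,-44],[0,0,0]],[10,[103,0,-53],[0,0,0]],[10,[121,0,-62],[0,0,0]],[10,[138,0,-71],[0,0,0]],[10,[138,0,-71],[0,0,0]]]}}

```text
time: 4.68
eef_pos: [0.4789, -0.0705, 0.2737]
eef_rot: [-1.71, -2.138, -0.43]
contact_force: [0.2, -0.0, -1.8]
opening: 0.269
grip_force: 78.1
```

```bash
cat >> h.py <<'E'
BY=.112; RB=Rn.from_euler('z',BY).as_matrix(); BE=np.array([.505,.102,.038])+RB@[.01,0,0]
# goal: file z -> bar +y, file y -> down, file x -> bar x
RG=RB@np.column_stack([[1,0,0],[0,0,-1],[0,1,0]]); PG=BE+[0,0,.1025]+RG[:,2]*.065
E
python3 - <<'E'
from h import *
s=r.sense();print(s['time'],s['q'].round(3),s['opening'],s['grip_force'],s['contact_force'].round(1))
print(np.linalg.det(RG),tcp(RG,PG,.045)[0]);delta(*tcp(RG,PG,.045),s)
p,R=tcp(RG,PG,.045);delta(p+[0,0,.1],R,s)
E
```

```text
4.675 [ 0.741  0.508 -0.6    1.696 -0.18   1.208  0.478] 0.26871638256059094 78.1185257434845 [ 0.2 -0.  -1.8]
1.0000000000000004 [0.50360716 0.20385669 0.12357088]
d mm [162.3  82.7 255.5] w [ 0.0075 -0.954   0.1119] deg 55.0
d mm [208.8  83.5 166.9] w [ 0.0075 -0.954   0.1119] deg 55.0
```

Request:
{"method": "step_arm", "body": {"deltas": [[10,[23,0,-44],[0,0,0]],[10,[45,8,-25],[0,-0.09,0.01]],[10,[68,19,5],[0,-0.21,0.025]],[10,[92,30,35],[0.002,-0.34,0.04]],[10,[116,41,65],[0.003,-0.47,0.055]],[10,[140,52,95],[0.004,-0.6,0.07]],[10,[164,63,125],[0.005,-0.73,0.085]],[10,[188,74,148],[0.006,-0.85,0.1]],[10,[209,84,167],[0.0075,-0.954,0.112]],[10,[209,84,167],[0.0075,-0.954,0.112]]]}}

```text
time: 5.92
eef_pos: [0.5021, 0.209, 0.2189]
eef_rot: [1.832, 2.068, -0.445]
contact_force: [0.3, 0.3, -2.0]
opening: 0.268
grip_force: 78.6
```

```bash
python3 - <<'E'
from h import *
s=r.sense();print(s['time'],s['q'].round(3),s['opening'],s['grip_force'],s['contact_force'].round(1))
delta(*tcp(RG,PG,.045),s)
a=r.camera('scene');b=r.camera('top')
cv2.imwrite('pics/s3.png',a);cv2.imwrite('pics/t3.png',b);cv2.imwrite('pics/w3.png',r.camera('wrist'))
o=np.zeros((600,800,3),np.uint8)
f=lambda i:cv2.resize(i,None,fx=2.6,fy=2.6,interpolation=2)
p=f(a[120:345,200:350]);q=f(b[60:285,110:260]);o[:p.shape[0],:p.shape[1]]=p;o[:q.shape[0],400:400+q.shape[1]]=q
cv2.imwrite('pics/c3.png',o)
E
```

```text
5.925 [-0.445  0.599 -0.338  1.633  0.577  1.301 -0.896] 0.26810366791156803 78.64746451377869 [ 0.3  0.3 -2. ]
d mm [38.2  1.7 87.4] w [-0.0037 -0.0038  0.01  ] deg 0.6
```

View pics/c3.png

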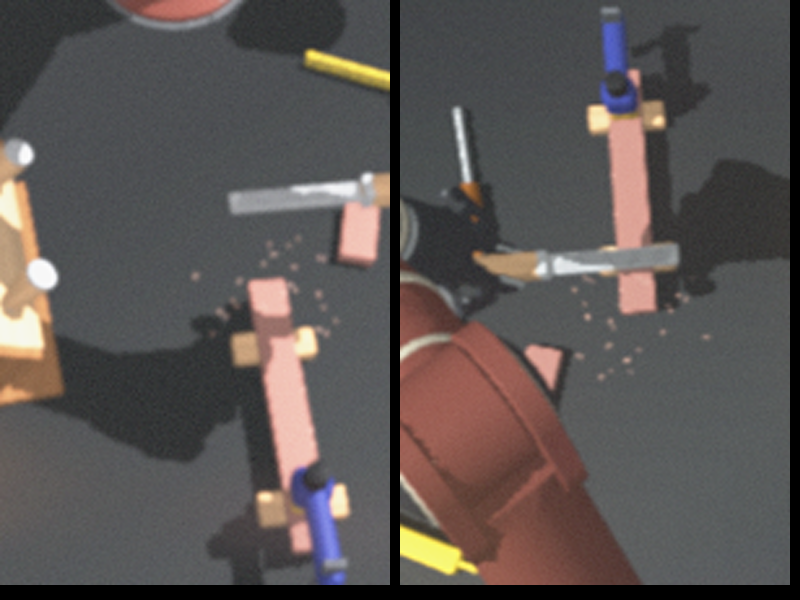

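View pics/w3.png

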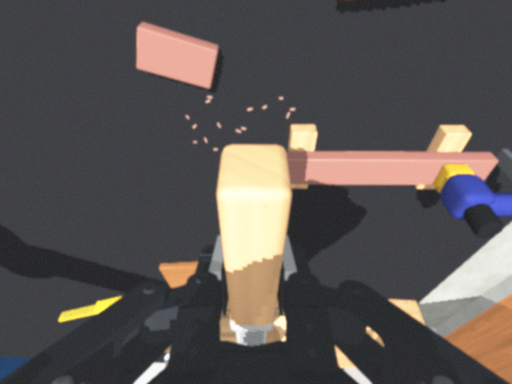

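The pictures show the file held level over the bar. In scene the blade tip is near (289,198); in top it is near (217,158). The handle is straight in the fingers, and nothing was disturbed. I lower to the goal height, then measure the blade itself.

Request:
{"method": "step_arm", "body": {"deltas": [[10,[10,0,22],[0,0,0]],[10,[20,1,46],[-0.002,-0.002,0.005]],[10,[30,2,68],[-0.004,-0.004,0.01]],[10,[36,2,82],[-0.004,-0.004,0.01]],[10,[38,2,87],[-0.004,-0.004,0.01]],[10,[38,2,87],[-0.004,-0.004,0.01]],[10,[38,2,87],[-0.004,-0.004,0.01]]]}}

```text
time: 6.95
eef_pos: [0.507, 0.1977, 0.1282]
eef_rot: [1.845, 2.042, -0.438]
contact_force: [0.7, -0.2, -1.4]
opening: 0.27
grip_force: 78.8
```

```bash
python3 - <<'E'
from h import *
s=r.sense();print(s['time'],s['opening'],s['grip_force'],s['contact_force'].round(1),s['ft_torque'].round(2))
delta(*tcp(RG,PG,.045),s)
a=r.camera('scene');b=r.camera('top')
cv2.imwrite('pics/s4.png',a);cv2.imwrite('pics/t4.png',b)
for n in C:
  for z in(0,-.065,-.13): print(n,z,proj(C[n],PG+RG[:,2]*z)[0].round(1))
o=np.zeros((600,800,3),np.uint8)
f=lambda i:cv2.resize(i,None,fx=5,fy=5,interpolation=2)
p=f(a[170:280,270:350]);q=f(b[120:230,150:230]);o[:p.shape[0],:p.shape[1]]=p;o[:q.shape[0],400:400+q.shape[1]]=q
cv2.imwrite('pics/c4.png',o)
E
```

```text
6.95 0.2702225676425851 78.76822113990784 [ 0.7 -0.2 -1.4] [0.72 0.05 0.02]
d mm [ 7.9 -2.8  1.1] w [ 0.0021  0.0025 -0.0117] deg 0.7
scene 0 [330.6 211.9]
scene -0.065 [307.2 213.9]
scene -0.13 [283.7 215.9]
top 0 [174.1 170.3]
top -0.065 [197.  168.3]
top -0.13 [219.9 166.2]
```

View pics/c4.png

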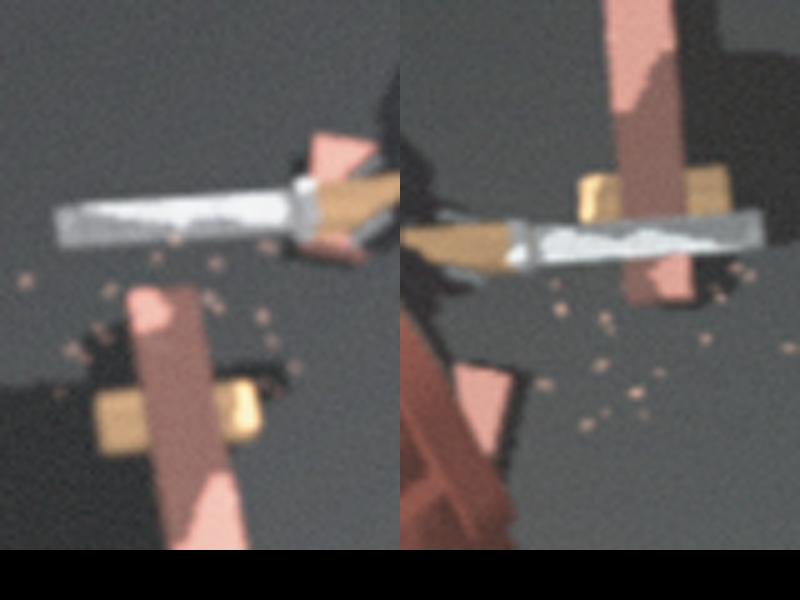

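The blade lies square over the bar end. In scene its tip is at about (281.2,215.2) and in top at about (222.2,165.4); the goal is (283.7,215.9) and (219.9,166.2), so it sits about 7 mm too far right. I work out the correction.

```bash
python3 - <<'E'
from h import *
s=r.sense();print(s['time'])
delta(*tcp(RG,PG,.045),s)
T,e=tri([(C['scene'],(281.2,215.2)),(C['top'],(222.2,165.4))]);print('tip',T,e,'goal',PG-RG[:,2]*.13)
# blade centreline points at mid
S,e2=tri([(C['scene'],(328.8,211.4)),(C['top'],(176.6,168.9))]);print('shoulder',S,e2,'len',np.linalg.norm(S-T),'goal',PG)
d=S-T;print('dir yaw',np.arctan2(-d[0],d[1]),'pitch',d[2]/np.linalg.norm(d))
E
```

```text
7.05
d mm [ 7.8 -2.7  1.1] w [ 0.002   0.0026 -0.0114] deg 0.7
tip [0.52324813 0.03137767 0.14650789] [0.2, 0.2] goal [0.52220214 0.03852491 0.1405    ]
shoulder [0.51018625 0.16052281 0.14775138] [1.0, 1.0] len 0.12980996937395917 goal [0.50767256 0.16771041 0.1405    ]
dir yaw 0.10079837479489555 pitch 0.009579269120810148
```

The triangulated blade is 129.8 mm long (130 given), level to 0.5°, and needs the same shift as the arm's own reading says. I apply it.

Request:
{"method": "step_arm", "body": {"deltas": [[10,[4,-1,0.5],[0,0,-0.005]],[10,[8,-2.5,1],[0.002,0.0025,-0.011]],[10,[8,-2.5,1],[0.002,0.0025,-0.011]],[10,[8,-2.5,1],[0.002,0.0025,-0.011]],[10,[8,-2.5,1],[0.002,0.0025,-0.011]],[10,[8,-2.5,1],[0.002,0.0025,-0.011]]]}}

```text
time: 7.8
eef_pos: [0.5035, 0.2037, 0.1228]
eef_rot: [1.837, 2.055, -0.443]
contact_force: [0.2, 0.4, -1.6]
opening: 0.271
grip_force: 78.8
```

```bash
python3 - <<'E'
from h import *
s=r.sense();print(s['time'],s['opening'],s['grip_force'],abs(s['dq']).max())
delta(*tcp(RG,PG,.045),s)
a=r.camera('scene');b=r.camera('top')
o=np.zeros((600,800,3),np.uint8)
f=lambda i:cv2.resize(i,None,fx=5,fy=5,interpolation=2)
p=f(a[170:280,270:350]);q=f(b[120:230,150:230]);o[:p.shape[0],:p.shape[1]]=p;o[:q.shape[0],400:400+q.shape[1]]=q
cv2.imwrite('pics/c5.png',o)
E
```

```text
7.8 0.2707593747643445 78.77814531326294 0.0015560378433718148
d mm [-0.2  0.2 -0.7] w [-0.0013  0.001  -0.    ] deg 0.1
```

View pics/c5.png

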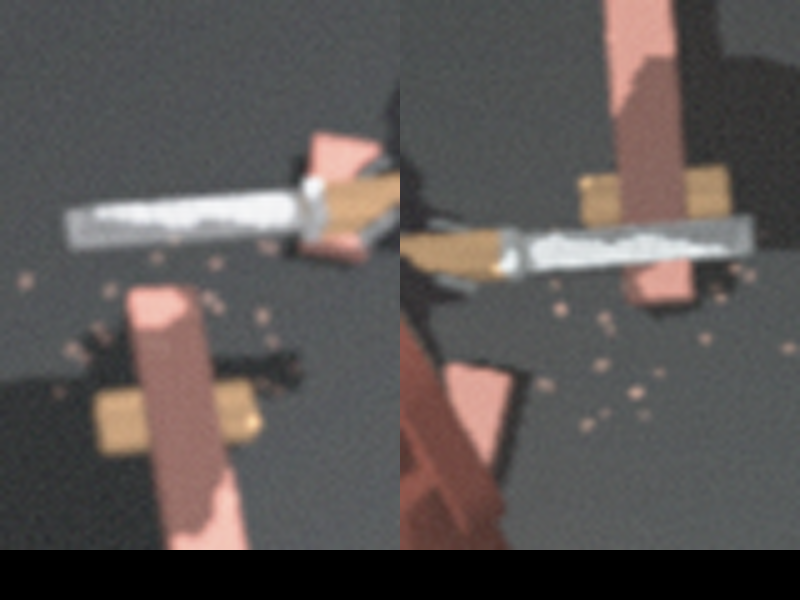

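The tip is now at about (283.6,215.6) in scene and (220.0,166.8) in top, within about 1 px of the goal. The arm is still and the grip is firm, so I hand in.

```bash
python3 -c "
from cell import r
print(r.finish_job())"
```

```text
the job is handed in; nothing more can be done
None
```

The file is out of the stand and held steady about 10 cm above the bar's sawn near end: blade level, flat side down and square across, with mid-blade over the end to within a few mm by the cameras; the job was handed in at about 8 s and gave no verdict back.

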